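# Close and pin a two-part casting mould

## Robot

A 7-joint arm with a two-finger parallel gripper is mounted at the origin on the work surface. World frame = base frame: x ahead of the robot, y to its left, z up, the work surface at z = 0. Lengths are in mm, angles in rad, forces in N, time in s.
With the tool pointing down it reaches from about 425 to 825 mm from the base axis. Payload 3.6 kg.
Tool frame: the origin (TCP) lies at the very end of the fingers, on their centre line; the grasp point (between the pads) lies 19 mm behind it (hold_point_z is the distance from the TCP to the grasp point, in mm); z points along the fingers, y is the line along which they close (so a half turn about z gives the same grasp; the last joint's range is limited). The gripper opens to 85 mm and grips with 20 to 120 N. Pads are 22 mm wide; open, the fingers measure 114 mm over their backs; the gripper's body (76 mm by 85 mm) begins 54 mm behind the grasp point. The pads swing forward as they close: fully open they stand 13 mm farther back than shut.
Start: joints at [-1.264, 0.615, -0.013, 1.423, 0.008, 1.103, -0.04], TCP at [212.315, 614.317, 231.297] pointing down, gripper open.
Joint ranges: [-3.12, 3.12], [-0.3, 2.06], [-1.34, 1.32], [0.26, 2.42], [-1.36, 4.5], [0.01, 1.98], [-2.84, 2.84]. Speed limits (rad/s): [2.79, 2.79, 3.14, 3.14, 3.14, 3.14, 3.14].

## Interface

Orientations are given as a unit quaternion [x, y, z, w].
In Python, from workcell import * gives the robot as it stands. Calls block until the motion is done:
- movep(position, orientation): joint-space move of the TCP to a pose.
- move_l(position, frame=None, feed=150): straight line of the TCP; frame=None keeps the orientation; feed is the mean speed in mm/s.
- move_j(angles): joint-space move.
- move_gripper(opening, effort=None): finger opening in mm; effort is the grip in N (None keeps the last); returns when the fingers have stopped.
- wait(seconds).
- ik(position, orientation): joint angles nearest the present ones, or None.
- camera(name): name is "scene" or "top"; returns a dict with "img" (420x560x3 uint8, blue, green, red), "camera_matrix" (3x3 intrinsics, pixels), "dist_coeffs" ([k1, k2, p1, p2, k3] as OpenCV has them; the pictures are not rectified), "camera_from_world" (4x4, takes a point from world to camera coordinates). Camera axes: x right, y up, looking along -z (the intrinsics and any distortion apply to the point x, -y, -z); pixel columns grow to the right and rows downward; lengths in mm; the calibration is good to about 2 mm. A picture is of the moment at which its call begins. There is no depth.
A pose or a line that the arm cannot do raises Unreachable and nothing moves.
- job_done(): hands the job in; it is judged then, once.
Trained networks look in a picture, given as the dict that the camera call returned (one of the last four; its "shot" number tells which), for a name from the list of things; names that differ only in an ending like _2 or _b are one class to them, and where a whole thing is asked for, a point or a joint stands for the part that bears it (a point fixed in the world has none). Each returns a list of dicts, best first, with "conf" (0 to 1); they miss things now and then, are a little off and sometimes report something else, mostly with a low value. They report only what shows in the picture. A call takes as long as a camera call.
- search_frame(picture, thing): "position" ([x, y, z] in mm, in the coordinates of the camera as it stood for that picture, good to about 4 mm: the middle of the surface that is visible of it).
- cut_out(picture, thing): "mask" (420x560 bool, what is visible of it).
- mark_of(picture, thing): "position" ([x, y, z] in mm, in the coordinates of the camera as it stood for that picture, good to about 4 mm: a listed point, or the origin of a listed thing).
Readings, each from a call of its own:
- current_t(): time.
- current_joint_pos(): joint angles.
- current_joint_velocities(): joint speeds.
- current_effort(): joint torques, N m.
- current_position(): TCP position.
- current_tool_rot(): TCP orientation.
- current_force(): force on the tool from outside, world axes, zero at the start.
- current_torque(): the same for the moment, N m.
- current_width(): finger opening in mm.
- current_gripper_force(): force on a finger pad.
Only numpy, scipy, OpenCV 4.12 (cv2) and the standard library are available. Lean on these libraries where they do the work, as an engineer would, in place of code of your own. Each camera call takes 0.05 s, during which the arm holds its last target. There are 200 camera calls.

## Task

Swing the hinged half of the small plywood casting mould fully shut against the fixed half, then take the pin from its wooden holder and push it down through both lugs until its collar sits on the upper lug. Then let go of the pin and squeeze the two mould halves together between the gripper's fingers, one finger beside each half, and finish while still holding them squeezed shut; leave the cup, the plaster cast and the tape roll where they stand.

Things in the scene. Friction and masses are not known exactly. Their poses are not given: they have to be found in the camera images.
- mould: Two-part plywood mould on a fixed brown baseboard (200 x 110 mm, top 10 mm up). Origin on the work surface, at the hinge end of the line where the halves meet. x runs along the halves from the hinge end to the lugs, y to the side on which the hinged half opens, z up. Shut, the halves fill x 0 to 118, y -24 to 24 (48 mm thick together), 12 to 62 mm above the surface.
- fixed_half: The fixed half, on the mould's -y side; same frame as mould. Each half is a block 118 mm long, 24 thick, 50 high, outer face flat, with a pocket in the inner face (x 34 to 84, open at the top). Beyond x = 118 each carries an aluminium lug 36 mm long, 32 wide (y -16 to 16), 12 thick: the fixed lower one 18 to 30 mm above the surface, the hinged half's upper one 32 to 44 mm.
- swing (a joint): Opening angle of the hinged half (rad): 0 shut, grows as it swings to the mould's +y side about the vertical hinge, at most 1.5. It has no spring: light friction (about 0.5 N at the lug end) keeps it where it is left. Starts 0.7 to 1.2 rad open.
- hinge (a point): Point on the vertical hinge axis, 8 mm behind the mould's origin (x = -8, y = 0), 37 mm above the work surface.
- swing_face (a point): Point on the flat outer face of the hinged half, 37 mm above the surface, 85 mm along the half from the hinge axis and 24 mm outward of the line through that axis; moves with the half. Its x axis points along the half away from the hinge, its y axis out of the outer face.
- pin_hole (a point): Axis of the lug holes when shut, at the height of the upper lug's top (44 mm above the surface), where the pin's collar must sit; fixed, at x = 136, y = 0 of the mould, 144 mm from the hinge axis. Each lug has a vertical 12.5 mm through hole with a 2 mm chamfer; with the halves shut both lie on this line. Axes as mould.
- pin_grip (a point): The loose locking pin, upright, 70 mm long, about 50 g. From the foot: steel shank 10 mm thick, 30 long, tapered foot; steel collar 20 mm across, 4 thick; round black grip 14 mm across, 36 high. This point is on the axis, 55 mm above the foot, 15 below the top; z points up along the pin.
- pin_collar (a point): Point on the pin's axis at the underside of its collar, 30 mm above the foot.
- holder: Fixed light-wood block 60 x 60 x 36 mm in which the pin starts: shank in a 13.5 mm hole in the middle of the top, collar on the top. Origin at the centre of its underside.
- cup: Bystander: empty white paper cup, 76 mm across the rim, 95 mm high. Origin at the centre of its underside. It and the pin's holder stand one on each side of the mould, either way round.
- cast: Bystander: white plaster cast, 49 x 26 x 40 mm block with a smaller block on top, 52 mm high in all. Origin at the centre of its underside.
- tape: Bystander: roll of paper tape lying flat, 90 mm across, 24 mm high. Origin at the centre of its underside.

How it is judged (in metres and radians):
On the way, in this order (a step that is already met when the one before it is completed fails the run):
1. the hinged half is swung shut (value of joint swing below 0.03 rad), for 0.2 s.
2. the pin is through both lugs with its collar on the upper lug, halves shut (value of joint swing below 0.04 rad and horizontal distance between pin_collar and pin_hole below 0.004 m and z of pin_collar in the frame of pin_hole below 0.004 m), for 0.2 s.
At the end, for the whole second after the job is handed in: Hinged half within 0.02 rad of shut; pin in both holes, upright within 0.15 rad, its collar within 4 mm of the upper lug's top and of the hole's centre; fingers off the pin, reaching down beside the halves (grasp point below 73 mm) and pressing each half with over 3 N (value of joint swing below 0.02 rad and horizontal distance between pin_collar and pin_hole below 0.004 m and z of pin_collar in the frame of pin_hole below 0.004 m and angle between pin_grip's own z axis and vertical below 0.15 rad and contact force between the fingers and swing above 3 N and contact force between the fingers and fixed_half above 3 N and contact force between the fingers and pin below 0.5 N and height (world z) of the grasp point below 0.073 m); the arm keeps its last pose, push and grip.
It fails at once if the cup, the cast or the tape roll is pushed more than 20 mm or knocked over (distance of any of cup, cast, tape from where it was at the start of the episode above 0.02 m or angle between any of cup, cast's own z axis and vertical above 0.5 rad).
It also fails if it takes over 51 s, if anything falls off the work surface, if the arm or the gripper's body presses on something with over 40 N, if the wrist force passes 120 N, or if a joint passes its speed limit or range.

## Working session

There is one attempt and no reset: what is moved stays moved. The work goes in short steps, each a Python script; the robot and the scene stay as the last script left them, time stands still between calls to the robot, and variables do not carry over. Pictures are saved under pics/ and viewed, at most 10 in all, crops included, and the job is handed in when it is done.

```bash
mkdir -p pics
cat > h.py <<'E'
from workcell import *
import numpy as np, cv2
def toworld(pic,p):
    T=np.linalg.inv(np.array(pic["camera_from_world"])); return (T@np.append(p,1))[:3]
def ray(pic,uv,z):
    K=np.array(pic["camera_matrix"]);d=np.array(pic["dist_coeffs"])
    n=cv2.undistortPoints(np.array([[uv]],float),K,d)[0,0]
    T=np.linalg.inv(np.array(pic["camera_from_world"]))
    v=T[:3,:3]@np.array([n[0],-n[1],-1.]);o=T[:3,3]
    return o+v*(z-o[2])/v[2]
def proj(pic,P):
    T=np.array(pic["camera_from_world"]);c=T@np.append(P,1)
    return cv2.projectPoints(np.array([[c[0],-c[1],-c[2]]]),np.zeros(3),np.zeros(3),np.array(pic["camera_matrix"]),np.array(pic["dist_coeffs"]))[0].ravel()
E
python3 - <<'E'
from h import *
for n in ("scene","top"):
    p=camera(n); cv2.imwrite(f"pics/{n}0.png",p["img"])
    print(n,toworld(p,[0,0,0]).round())
    for t in ["mould","hinge","swing_face","pin_hole","pin_grip","pin_collar","holder","cup","cast","tape"]:
        r=mark_of(p,t)
        print(t,[(toworld(p,q["position"]).round(1).tolist(),round(q["conf"],2)) for q in r[:2]])
print(current_t(),current_tool_rot())
E
```

```text
scene [1107.  360.  659.]
mould [([452.0, -39.9, -0.8], 0.56)]
hinge [([449.4, -36.4, 40.1], 0.79)]
swing_face [([489.8, 41.4, 37.7], 0.76)]
pin_hole [([584.9, -66.4, 45.0], 0.88)]
pin_grip [([451.8, 317.4, 59.9], 0.68), ([526.4, -251.8, 2.5], 0.19)]
pin_collar [([457.5, 315.4, 35.7], 0.72), ([456.0, -39.1, 0.3], 0.31)]
holder [([449.6, 314.0, -2.0], 0.9)]
cup [([524.5, -252.6, 5.1], 0.85)]
cast [([692.6, -264.7, 0.3], 0.68)]
tape [([668.8, 231.3, 2.5], 0.75)]
top [ 506.   39. 1152.]
mould [([454.4, -39.3, -0.6], 0.89), ([454.7, 311.8, -2.3], 0.45)]
hinge [([448.0, -40.1, 39.4], 0.73)]
swing_face [([484.0, 37.1, 33.9], 0.97)]
pin_hole [([587.2, -69.7, 46.1], 0.92)]
pin_grip [([453.8, 311.9, 56.7], 0.63)]
pin_collar []
holder [([454.3, 309.7, -0.3], 0.78), ([667.6, 229.9, -4.3], 0.69)]
cup [([529.2, -253.4, -1.8], 0.82)]
cast [([690.6, -262.2, -3.7], 0.56), ([450.6, 314.5, 34.6], 0.27)]
tape [([671.2, 226.1, -2.2], 0.93)]
1.1 [ 1.65630304e-01  9.86187914e-01 -6.29301786e-06 -2.22540285e-05]
```

View pics/top0.png

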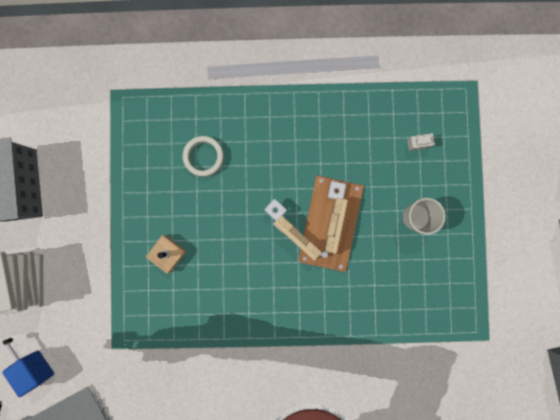

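View pics/scene0.png

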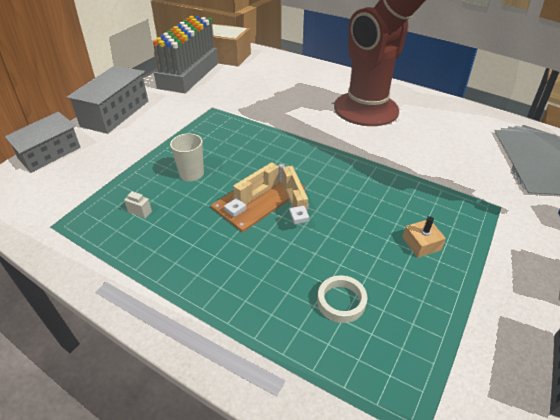

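Top view: lower lug hole is at about (338,190), upper lug hole (277,210), hinge (324,255), pin top (162,255). The cup and cast stand on the right, the tape at upper left. The networks agree, and the opening angle is about 1.02 rad. Next I push the half shut with closed fingers.

```bash
cat >> h.py <<'E'
from scipy.spatial.transform import Rotation as Ro
def quat(phi):
    c,s=np.cos(phi),np.sin(phi)
    return Ro.from_matrix(np.array([[-s,c,0],[c,s,0],[0,0,-1]])).as_quat().tolist()
H=np.array([448.5,-38.5]); A=-0.212   # hinge, mould x direction
def rot(a): return np.array([[np.cos(a),-np.sin(a)],[np.sin(a),np.cos(a)]])
def facept(th,L,off): return H+rot(A+th)@np.array([L,off])
E
python3 - <<'E'
from h import *
p=camera("top")
a=ray(p,(338,190),30);b=ray(p,(277,210),44);print(a,b,ray(p,(162,255),76),ray(p,(324,255),62))
a-=[*H,30];b-=[*H,44]
print(np.hypot(*a[:2]),np.hypot(*b[:2]),np.arctan2(a[1],a[0]),np.arctan2(b[1],b[0]))
move_gripper(0,20)
th=1.05
P=facept(th,100,24+14.5+25);q=quat(A+th+np.pi/2)
movep([*P,150],q); move_l([*P,32],feed=200)
print(current_position(),current_force(),current_t())
for th in np.linspace(1.05,0.1,9):
    P=facept(th,100,24+14.5); move_l([*P,32],quat(A+th+np.pi/2),feed=120)
    f=np.array(current_force()); print(round(th,2),f.round(1))
    if np.linalg.norm(f[:2])>20: break
p=camera("top");cv2.imwrite("pics/top1.png",cv2.resize(p["img"][140:300,220:400],None,fx=4,fy=4,interpolation=cv2.INTER_CUBIC)[:600])
print(current_t())
E
```

```text
[586.56401837 -74.85007832  30.        ] [544.85845623  61.59925787  44.        ] [453.71061683 308.14705959  76.        ] [445.13054153 -37.43204534  62.        ]
142.76904903271802 138.94176303426036 -0.2574418612221262 0.8044371187012805
[468.75833279  78.86730881  32.45627649] [-0.46637081 -0.07495997 -0.02905336] 4.8083
1.05 [-0.7 -0.3  0.2]
0.93 [ 0.5  0.6 -0.6]
0.81 [-0.6  0.6 -0.2]
0.69 [-0.4  0.8 -0.3]
0.57 [ 0.   0.8 -0.8]
0.46 [-0.2 -0.2 -0. ]
0.34 [-1.   0.7  0.1]
0.22 [-0.6 -0.9  0.4]
0.1 [ 1.2 -0.2 -0.5]
7.35
```

Run:
```python
from h import *
for th in np.arange(0.08,-0.12,-0.015):
    P=facept(th,100,24+14.5); move_l([*P,32],quat(A+th+np.pi/2),feed=40)
    f=np.array(current_force()); fn=f[:2]@rot(A+th)[:,1]; print(round(th,3),f.round(1),round(fn,1))
    if fn>8: break
print(current_position(),current_t())
p=camera("top");cv2.imwrite("pics/top1.png",cv2.resize(p["img"][160:290,250:400],None,fx=4,fy=4,interpolation=cv2.INTER_CUBIC))
for t in ["hinge","pin_hole","mould","swing_face"]: print(t,[(toworld(p,q["position"]).round(1).tolist(),round(q["conf"],2)) for q in mark_of(p,t)[:1]])
```

```text
0.08 [0.9 0.8 0.3] 1.0
0.065 [-0.5  0.3  0.3] 0.2
0.05 [0.9 0.9 0.2] 1.1
0.035 [ 0.2 -0.2 -0.1] -0.2
0.02 [ 0.2 -0.6 -0.1] -0.6
0.005 [ 1.   0.3 -1. ] 0.5
-0.01 [-0.3  1.5  1.2] 1.4
-0.025 [-1.   4.7  0.8] 4.3
-0.04 [-0.4  6.7  1.2] 6.3
-0.055 [-0.6  9.1  2.1] 8.6
[555.05568396 -23.11064582  32.02571602] 9.85
hinge [([693.7, -263.1, -1.2], 0.56)]
pin_hole [([669.7, 226.8, -2.3], 0.17)]
mould []
swing_face []
```

View pics/top1.png

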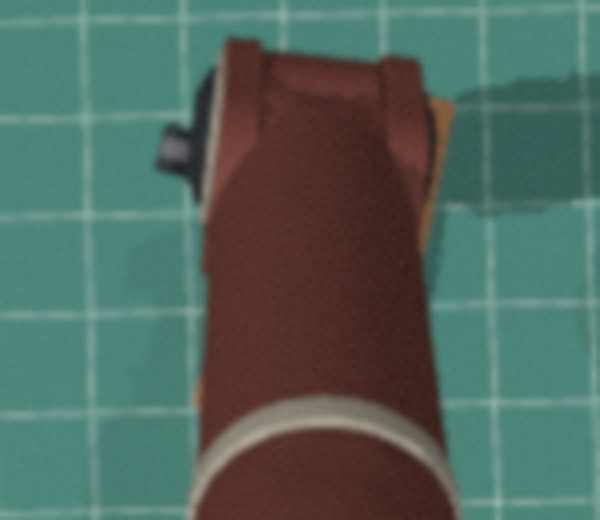

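Run:
```python
from h import *
P=np.array(current_position()); n=rot(-0.222)[:,1]
move_l([*(P[:2]+25*n),32],feed=150); move_l([*(P[:2]+25*n),130],feed=250)
move_gripper(60)
movep([330,480,230],quat(np.pi/2))
pics=[camera("top"),camera("scene")]
for p in pics:
  for t in ["hinge","pin_hole","mould","swing_face","pin_grip","pin_collar","holder"]: print(t,[(toworld(p,q["position"]).round(1).tolist(),round(q["conf"],2)) for q in mark_of(p,t)[:1]])
t,s=pics
up=lambda im:cv2.resize(im,None,fx=5,fy=5,interpolation=cv2.INTER_CUBIC)
cv2.imwrite("pics/a2.png",np.hstack([up(t["img"][165:285,290:370]),up(t["img"][215:335,130:210]) ]))
cv2.imwrite("pics/b2.png",np.hstack([up(s["img"][150:240,205:295]),up(s["img"][190:280,385:455])]))
import pickle;pickle.dump(pics,open("p2.pkl","wb"))
print(current_t())
```

```text
hinge [([449.3, -33.5, 33.9], 0.88)]
pin_hole [([589.5, -72.5, 46.0], 0.7)]
mould [([456.2, -41.6, -2.3], 0.75)]
swing_face [([529.2, -37.7, 34.7], 0.79)]
pin_grip [([455.5, 314.6, 57.2], 0.41)]
pin_collar [([527.2, -254.2, -2.8], 0.73)]
holder [([454.8, 308.8, -2.7], 0.89)]
hinge [([451.1, -34.9, 41.2], 0.56)]
pin_hole [([586.7, -67.3, 45.1], 0.74)]
mould [([456.5, -40.6, -0.3], 0.77)]
swing_face [([534.9, -30.5, 36.9], 0.62)]
pin_grip [([452.4, 316.7, 59.8], 0.62)]
pin_collar [([454.4, 313.0, 37.6], 0.54)]
holder [([588.4, -69.4, 44.3], 0.74)]
14.3417
```

View pics/a2.png

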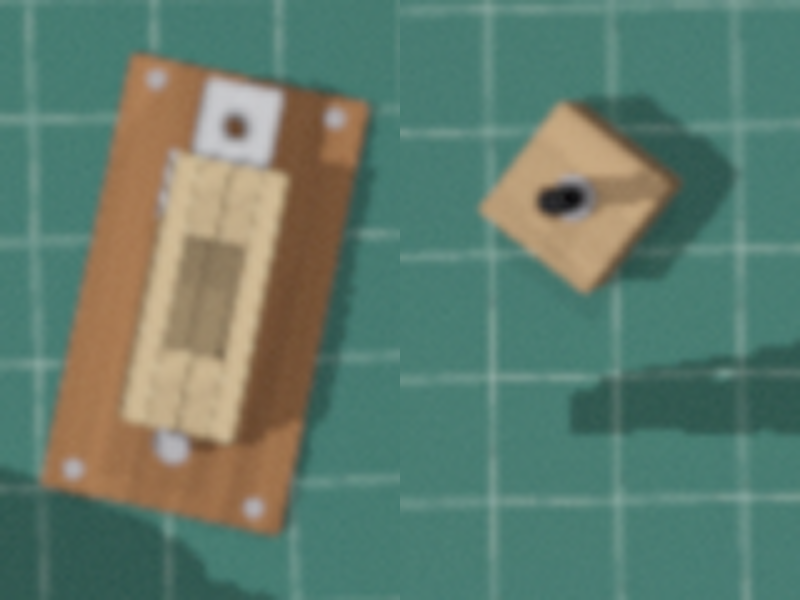

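View pics/b2.png

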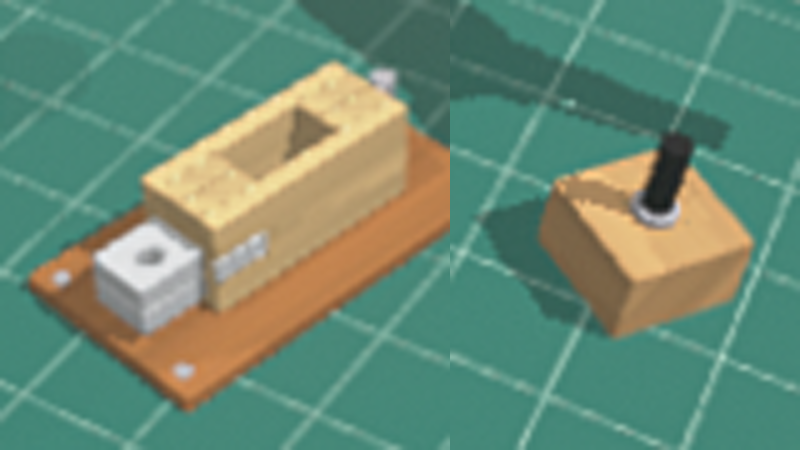

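Both views show the halves flush and shut. The hole is at top (337,190) and scene (235,201). The pin is upright in its holder, with its top at top (159.5,255) and scene (430.5,218).

Run:
```python
import pickle
from h import *
t,s=pickle.load(open("p2.pkl","rb"))
o=-.4
r=lambda p,x,y,z:print(ray(p,(x+o,y+o),z).round(1))
print("hole");r(t,337,190.2,44);r(s,235.2,201.4,44)
print("pintop");r(t,159.6,255.2,76);r(s,430.6,218,76)
print("collar");r(t,164.4,254.2,40);r(s,426.2,231.6,40)
c=lambda x,y:ray(t,(x/5+290+o,y/5+165+o),10)[:2]
# baseboard corners, top 10
C=[c(135,53),c(371,101),c(283,536),c(40,486)]
print(np.round(C,1))
for a,b in((3,0),(2,1)): d=C[b]-C[a];print(np.arctan2(d[1],d[0]),np.hypot(*d))
a=ray(t,(172/5+290+o,440/5+165+o),62)[:2];print("hinge",a)
print(ik([454,313,42],quat(np.pi/2)),ik([589,-71,52],quat(-.225+np.pi/2)))
```

```text
hole
[586.1 -70.4  44. ]
[587.9 -68.4  44. ]
pintop
[454.3 314.2  76. ]
[452.2 314.7  76. ]
collar
[454.5 312.7  40. ]
[455.7 315.5  40. ]
[[ 622.8  -29.4]
 [ 598.4 -135.7]
 [ 403.4  -89.9]
 [ 428.4   18.7]]
-0.24228560987771924 200.26378968537483
-0.23086512474389545 200.30117525321853
hinge [450.26488497 -37.573761  ]
[-0.6888715   0.72165993  0.07127302  1.89301582 -0.09318421  0.53007204
  1.01592582] [-0.03754774  0.75639201  0.19696275  1.76976153 -0.22757027  0.63762392
  1.63635302]
```

Run:
```python
from h import *
q=quat(-.235+np.pi/2)
movep([453.9,314,120],q); move_l([453.9,314,42],feed=150)
move_gripper(5,50)
print(current_width(),current_position(),current_force())
move_l([453.9,314,110],feed=200)
print(current_width(),current_gripper_force())
movep([587.2,-70.1,105],q)
move_l([587.2,-70.1,36+44+12],feed=80)
wait(.2)
print(current_position(),current_width(),current_force())
s=camera("scene");t=camera("top")
for t_ in ["pin_grip","pin_collar","pin_hole"]: print(t_,[(toworld(s,q["position"]).round(1).tolist(),round(q["conf"],2)) for q in mark_of(s,t_)[:1]])
cv2.imwrite("pics/c3.png",cv2.resize(s["img"][140:240,190:310],None,fx=6,fy=6,interpolation=cv2.INTER_CUBIC))
import pickle;pickle.dump([t,s],open("p3.pkl","wb"))
print(current_t())
```

```text
12.569749886572431 [454.33545062 314.34273211  42.83623221] [0.23659819 0.33985781 5.79040831]
12.35055827172934 49.108713269233704
[587.43867063 -69.93633975  92.23694598] 13.07295936811179 [-0.58132684 -0.45185136 -0.92812864]
pin_grip [([586.2, -69.2, 109.5], 0.61)]
pin_collar [([589.5, -70.5, 86.3], 0.38)]
pin_hole [([588.6, -66.6, 44.8], 0.7)]
19.1917
```

View pics/c3.png

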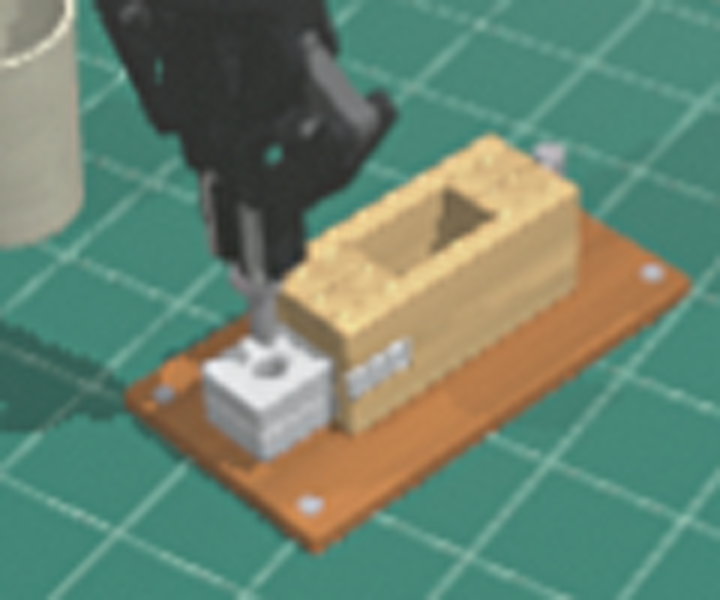

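Run:
```python
import pickle
from h import *
t,s=pickle.load(open("p3.pkl","rb"))
f=lambda P:((proj(s,P)-[190,140]+.5)*6-.5).round(1)
for z in (44,56,86,92): print(z,f([587.4,-69.9,z]))
for d in ([1,0],[0,1]): print(d,f([587.4+d[0],-69.9+d[1],44])-f([587.4,-69.9,44]))
h=ray(s,(269.5/6+190-.42,366.5/6+140-.42),44);print(h)
```

```text
44 [268.7 366.3]
56 [266.3 341.6]
86 [260.  277.7]
92 [258.7 264.6]
[1, 0] [-1.6  1.6]
[0, 1] [2.3 1. ]
[587.34746497 -69.6025427   44.        ]
```

Pin and hole project where predicted, so I insert while watching the force.

Run:
```python
from h import *
x,y=587.2,-70.1
for z in [82,78,74,70,66,62,58,54,52,51,50,49,48,47]:
    move_l([x,y,z],feed=60)
    f=np.array(current_force()); P=np.array(current_position()); print(z,P.round(1),f.round(1))
    if f[2]>15 or np.linalg.norm(f[:2])>15: break
print(current_width(),current_t())
```

```text
82 [586.6 -70.1  81.2] [-0.3  0.7 -0.6]
78 [587.  -70.1  77.7] [ 0.1 -0.5  0.1]
74 [587.  -70.1  73.7] [0.2 0.  0.8]
70 [586.9 -70.1  69.7] [0.3 0.1 0.4]
66 [587.  -70.   65.7] [-0.3 -0.4 -0.4]
62 [586.9 -70.1  61.7] [-0.2  0.4 -1. ]
58 [587.  -70.   57.7] [ 0.3  0.8 -0.3]
54 [586.9 -70.1  53.7] [ 0.1 -0.3 -0.7]
52 [587.1 -70.1  51.9] [ 0.1  0.  -0.4]
51 [587.2 -70.1  51. ] [-0.1 -0.4 -0.9]
50 [587.3 -70.1  50.8] [-2.1  0.1  5.3]
49 [587.3 -70.1  50.7] [-3.1  0.4 10.5]
48 [587.4 -70.1  50.6] [-4.8  0.5 15.7]
12.489750788542006 22.5083
```

Run:
```python
from h import *
x,y=587.3,-70.1
move_l([x,y,50.5],feed=60); move_gripper(85); print(current_width())
move_l([x,y,115],feed=150)
P=np.array([x,y])-64*rot(-.235)[:,0]
move_l([*P,115],feed=150); move_l([*P,36],feed=120)
print(current_force())
move_gripper(30,40); wait(.5)
print(current_width(),current_position(),current_force(),current_gripper_force(),current_t())
s=camera("scene");cv2.imwrite("pics/d4.png",cv2.resize(s["img"][140:240,190:310],None,fx=6,fy=6,interpolation=cv2.INTER_CUBIC))
for t_ in ["pin_collar","pin_grip"]: print(t_,[(toworld(s,q["position"]).round(1).tolist(),round(q["conf"],2)) for q in mark_of(s,t_)[:1]])
```

```text
84.92769845460704
[ 0.15691615 -0.459144    0.28038644]
46.809782148428994 [525.57353707 -55.0224557   36.89422573] [-1.19643325 -0.34210428  5.68448417] 42.52462863922119 26.35
pin_collar [([588.9, -70.7, 45.5], 0.59)]
pin_grip [([586.3, -71.0, 71.1], 0.64)]
```

View pics/d4.png

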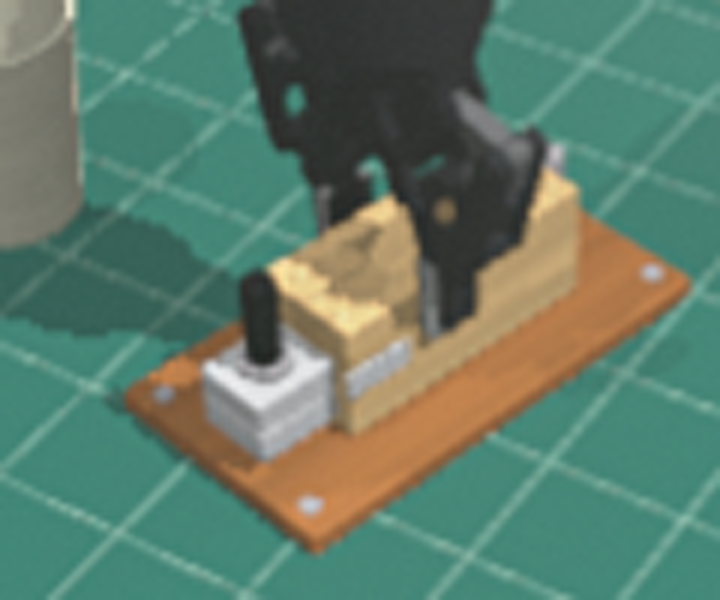

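The pin is seated with its collar on the upper lug, at crop (262,368). The fingers straddle the shut halves at a width of about 47 mm and 42 N, with the grasp point at about 56 mm. I'm handing in.

```bash
python3 -c "
from workcell import *
print(job_done())"
```

```text
the job is handed in; nothing more can be done
None
```

The job is handed in at about 26 s of the 51 s limit: the mould is shut, the pin is through both lugs with its collar on the upper lug, and the gripper is still squeezing the halves at about 42 N; the arm kept clear of the cup, cast and tape roll, though I did not re-measure them, and no verdict was returned.

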